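Strip the wheel spindle into the organiser

TASK

The polishing wheel is to be changed: take the loosened spindle assembly apart and put every part away in the organiser. The brass nut, the dark clamping flange and the red-brown wheel each go flat onto the round seat of their own diameter with the seat's pin through their hole, and the bare spindle goes upright with its shank fully home in the brass-lined socket; do not knock the finished watch case that lies in front of the mounting block.

Things in the scene. Friction and masses are not known exactly. Their poses are not given: they have to be found in the camera images.
- nut_mid (a point): Knurled brass nut, a ring 32 mm across, 14 mm high, bore 15 mm. Point: its centre, half-way up; z is its axis. It has been run off its thread and at the start rests loose on the spindle's thread, round the plain nose: it lifts straight off without turning. Its underside is then 6 mm above the flange's top. About 60 g.
- flange_mid (a point): Dark steel clamping flange, a ring 46 mm across, 10 mm thick, bore 23 mm. Point: its centre, half-way up; z is its axis. At the start it lies flat on the wheel, under the nut, loose round the spindle (20 mm thick there). About 100 g.
- wheel_mid (a point): Red-brown abrasive wheel with grey bush, a ring 66 mm across, 14 mm thick, bore 27 mm. Point: its centre, half-way up; z is its axis. At the start it lies flat on the spindle's collar, loose round the spindle (24 mm thick there). About 110 g.
- spindle_mid (a point): Upright bright steel spindle, 73 mm long; only its nose shows at the start. Point: on its axis (z), half-way up. From the bottom: shank 15 thick, 28 long; collar 40 across, 6 high (underside 8.5 mm below the point); 24 thick, 13 high; 20 thick, 17 high (10.5 to 27.5 mm above the point: grip here from above); nose 13 thick, 9 high. At the start the collar rests on the mounting block. 280 g.
- nut_seat_top (a point): Target for the nut: round grey pedestal 32 mm across with a black rubber face, on a 96 mm square insert of the organiser tray. Point: centre of the black face, on which the nut's underside rests. A pointed steel pin 7 mm thick stands 12 mm above the face at the centre (3 mm at its tip). Fixed. z is up.
- flange_seat_top (a point): Target for the flange: round grey pedestal 46 mm across with a black rubber face, on a 96 mm square insert. Point: centre of the black face. A pointed steel pin 11 mm thick stands 12 mm above the face at the centre (3 mm at its tip). Fixed.
- wheel_seat_top (a point): Target for the wheel: round grey pedestal 66 mm across with a black rubber face, on a 96 mm square insert. Point: centre of the black face. A pointed steel pin 13 mm thick stands 12 mm above the face at the centre (3 mm at its tip). Fixed.
- spindle_socket_top (a point): Target for the spindle: round grey tower 60 mm across with a brass-lined bore, 26 mm wide and 30 mm deep, on a 96 mm square insert. Point: centre of the bore's mouth, on the tower's top face, on which the spindle's collar rests when the shank is fully home. Fixed.
- holder_top (a point): Mounting block: turned aluminium foot screwed to the bench, 90 mm across at the bench and 58 mm above, 40 mm high, with a 17 mm bore that holds the spindle's shank. Point: centre of the bore's mouth, on its top face. Fixed.
- watch_case: Finished steel watch case, 46 x 45 x 14 mm, lying loose on the bench 100 to 120 mm in front of the mounting block (towards the robot). Origin at the centre of its underside. Leave it where it lies.
Not all that is in view belongs to the job. Leave any orange look-alike of the part that bears wheel_mid alone.

How it is judged:
At the end, for the whole second after the job is handed in: Nut (within 8 mm of centre), flange and wheel (within 10 mm) lie flat and level on the black faces of their own seats, pins through their bores; the spindle stands upright with its collar down on the socket (within 10 mm, 3 mm in height); all at rest (horizontal distance between nut_mid and nut_seat_top below 0.008 m and z of nut_mid in the frame of nut_seat_top below 0.01 m and angle between each of nut_mid, flange_mid, wheel_mid, spindle_mid's own z axis and vertical below 0.12 rad and horizontal distance between flange_mid and flange_seat_top below 0.01 m and z of flange_mid in the frame of flange_seat_top below 0.008 m and horizontal distance between wheel_mid and wheel_seat_top below 0.01 m and z of wheel_mid in the frame of wheel_seat_top below 0.01 m and horizontal distance between spindle_mid and spindle_socket_top below 0.01 m and z of spindle_mid in the frame of spindle_socket_top below 0.0115 m and linear speed of each of nut, flange, wheel, spindle below 0.02 m/s); the robot touches nothing.
It fails at once if the finished watch case is knocked more than 15 mm from where it lay (distance of watch_case from where it was at the start of the episode above 0.015 m).
It also fails if it takes over 120 s, if anything falls off the work surface, if the arm or the gripper's body presses on something with over 40 N, if the wrist force passes 120 N, or if a joint passes its speed limit or range.

ROBOT

A 6-joint arm with a two-finger parallel gripper is mounted at the origin on the work surface; the furniture and walls round the work are solid. World frame = base frame: x ahead of the robot, y to its left, z up, the work surface at z = 0. Lengths are in m, angles in rad, forces in N, time in s.
With the tool pointing down it reaches from about 0.275 to 0.775 m from the base axis. Payload 14.6 kg.
Tool frame: the origin (TCP) lies on the centre line of the jaws, within the pads' length; the fingertips stand 11 mm ahead of it and the grasp point (between the pads) lies 8 mm behind it (ctrl.tip_extent is the distance from the TCP to the fingertips, in m); z points along the fingers, y is the line along which they close (so a half turn about z gives the same grasp; the last joint's range is limited). The gripper opens to 85 mm and grips with 20 to 120 N. Pads are 22 mm wide; open, the fingers measure 114 mm over their backs; the gripper's body (76 mm by 85 mm) begins 54 mm behind the grasp point. The pads swing forward as they close: fully open they stand 13 mm farther back than shut.
Start: joints at [1.145, 0.263, -0.048, 1.259, 0, 1.415], TCP at [0.14, 0.506, 0.242] pointing down, gripper open.
Joint ranges: [-2.65, 2.65], [-0.89, 1.7], [-1.18, 1.37], [-2.13, 2.11], [-1.35, 1.29], [-3.14, 3.14]. Speed limits (rad/s): [1.89, 1.89, 2.57, 2.79, 3.14, 3.14].

INTERFACE

Orientations are given as a unit quaternion [x, y, z, w].
In Python, from plant import ctrl gives the robot as it stands. The module is installed in compiled form; this text tells all that it offers.
- The arm moves only by the tool drive_tool, never from a script. Its argument "commands" is a list of rows, each an object of numbers: "dx", "dy", "dz": the shift along the tool's x, y, z in m; "ax", "ay", "az": the turn, a rotation vector about the tool's x, y, z in degrees; "gripper": the finger opening in m, from 0 to 0.0854. A call has 1 to 20 rows; each row is the pose to reach, as a shift and turn from the pose commanded when the call began, along the tool's axes at that moment; what a row does not reach only later rows make up. A row lasts 1/10 s, in which the tool goes at most 50 mm and 8.59 degrees, less where a joint would pass 70% of its speed; a pose out of reach is approached as far as the arm can. A call with a gripper value outside its range is refused whole. The fingers move at their own pace and stop on an object; "newtons" is the grip in N (left out, the last holds). Time passes only in rows, so rows that repeat a pose let the fingers close. It gives the time, the measured TCP pose, the force, the opening and the grip force at its end, in the units of the state.
- ctrl.observe(): the state, without advancing time (a new reading comes with each control period).
- ctrl.capture(name): name is "scene" or "top" or "wrist"; returns a dict with "color" (420x560x3 uint8, blue, green, red), "z_map" (420x560 float32, m along the optical axis (not along the pixel's ray), 0 where there is no reading), "mtx" (3x3 intrinsics, pixels), "cam_to_world" (4x4, takes a point from camera to world coordinates); the wrist camera has in their place "tool_from_camera" (4x4, takes a point from camera to tool coordinates, whose origin is the TCP and whose axes are the flange's). Camera axes: x right, y down, z forward; pixel columns grow to the right and rows downward; lengths in m; the calibration is good to about 2 mm. The wrist camera is an equidistant fisheye: a pixel r from the principal point sees the ray r / f radians off the axis. A picture is of the moment at which its call begins: read the wrist's pose just before it.
- ctrl.job_done(): hands the job in; it is judged then, once.
The state is a dict: "clock": time; "q": joint angles; "dq": joint speeds; "joint_torque": joint torques, N m; "position": TCP position; "tool_rot": TCP orientation; "contact_force": force on the tool from outside, world axes, zero at the start; "torque": the same for the moment, N m; "finger_gap": finger opening in m; "gripper_force": force on a finger pad.
Only numpy, scipy, OpenCV 4.12 (cv2) and the standard library are available. Lean on these libraries where they do the work, as an engineer would, in place of code of your own. Each camera call takes 0.05 s, during which the arm holds its last target. There are 200 camera calls.

## Working session

There is one attempt and no reset: what is moved stays moved. The work goes in short steps, Python scripts to look and compute and a tool call to move; the robot and the scene stay as the last step left them, time stands still between calls to the robot, and variables do not carry over. Pictures are saved under pics/ and viewed, at most 14 in all, crops included, and the job is handed in when it is done.

Besides the shell and the picture viewer there is one more tool, called by a JSON object that holds its "op" and its "data", one argument or row to a line. drive_tool: Moves the arm, as the interface text tells. Its arguments: {"type":"object","properties":{"commands":{"type":"array"},"newtons":{"type":"number"}},"required":["commands"]}

```bash
mkdir -p pics; cat > h.py <<'E'
import numpy as np, cv2, pickle
from plant import ctrl
def snap(name,fn):
    s=ctrl.observe(); c=ctrl.capture(name); c['s']=s
    cv2.imwrite(f'pics/{fn}.png',c['color']); pickle.dump(c,open(f'{fn}.pkl','wb')); return c
def load(fn): return pickle.load(open(f'{fn}.pkl','rb'))
E
python3 - <<'E'
from h import *
for n in('scene','top'):
    c=snap(n,n+'1'); print(c['mtx'],c['cam_to_world'])
c=snap('wrist','w1'); print(c['mtx'],c['tool_from_camera']); print(c['s'])
E
```

```text
[[531.75653579   0.         283.47863307]
 [  0.         531.75653579 206.54803852]
 [  0.           0.           1.        ]] [[ 0.85834363 -0.34453749  0.38018435 -0.03773334]
 [-0.51294383 -0.59301364  0.62066372 -0.86169468]
 [ 0.01161258 -0.72775596 -0.68573786  0.98924013]
 [ 0.          0.          0.          1.        ]]
[[412.28051296   0.         281.54277886]
 [  0.         412.28051296 213.04742592]
 [  0.           0.           1.        ]] [[ 0.02607152 -0.97983789  0.19808583  0.27629792]
 [-0.99949132 -0.02919113 -0.01284448 -0.02005326]
 [ 0.01836786 -0.19765019 -0.98010052  1.06817332]
 [ 0.          0.          0.          1.        ]]
[[325.1922621    0.         280.81933724]
 [  0.         325.1922621  210.24900604]
 [  0.           0.           1.        ]] [[-6.54055370e-04 -9.65623135e-01 -2.59945251e-01  6.51774857e-02]
 [ 9.99999580e-01 -7.98570787e-04  4.50338413e-04  1.51996245e-04]
 [-6.42441874e-04 -2.59944848e-01  9.65623251e-01 -1.31728270e-01]
 [ 0.00000000e+00  0.00000000e+00  0.00000000e+00  1.00000000e+00]]
{'clock': 0.1, 'q': array([ 1.14468942e+00,  2.63481011e-01, -4.88534077e-02,  1.25937538e+00,
        2.78778344e-06,  1.41551465e+00]), 'dq': array([-0.00059072, -0.00246107,  0.00223567,  0.00097688,  0.00091555,
        0.00080769]), 'joint_torque': array([ 4.97384317e-03, -6.38576531e+01,  3.85064006e+01,  9.88666870e-03,
       -2.73750533e-05, -2.33821069e-07]), 'position': array([0.14035564, 0.50566514, 0.24187747]), 'tool_rot': array([ 1.34999149e-01,  9.90845609e-01, -4.37175560e-04, -1.32244335e-04]), 'contact_force': array([ 0.38559451, -0.75093824,  0.30427874]), 'torque': array([0.02247782, 0.07279707, 0.04720119]), 'gripper_force': 0.0, 'finger_gap': 0.08495421946122778}
```

View pics/top1.png

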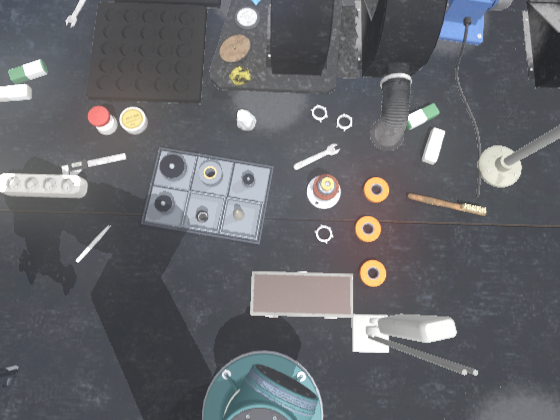

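View pics/scene1.png

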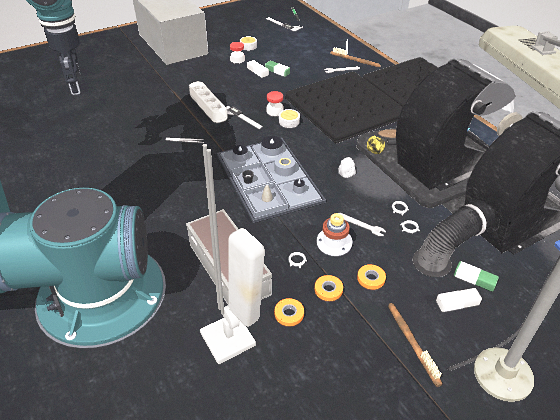

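The top view shows the tray at (145–272, 148–243) with six inserts, the block and assembly at (323,189), and the watch case at (324,233). The scene view has the same tray at (270,175) and the assembly at (336,228). The orange wheels are look-alikes. Next I'll enlarge crops.

```bash
python3 - <<'E'
from h import *
a=load('top1')['color'][140:250,135:355]; b=load('scene1')['color'][125:265,210:400]
cv2.imwrite('pics/ct.png',cv2.resize(a,None,fx=3.6,fy=3.6,interpolation=2)); cv2.imwrite('pics/cs.png',cv2.resize(b,None,fx=4,fy=4,interpolation=2))
c=load('top1')
for u,v in[(323,190),(324,233),(172,166),(212,173),(249,178),(164,203),(202,216),(238,214),(215,150)]:
    z=np.median(c['z_map'][v-1:v+2,u-1:u+2]); p=np.linalg.inv(c['mtx'])@[u,v,1]*z; print(u,v,np.round(c['cam_to_world'][:3,:3]@p+c['cam_to_world'][:3,3],3))
E
```

```text
323 190 [ 0.539 -0.135  0.074]
324 233 [ 0.442 -0.147  0.   ]
172 166 [0.596 0.25  0.052]
212 173 [0.592 0.153 0.016]
249 178 [0.572 0.052 0.047]
164 203 [0.499 0.263 0.05 ]
202 216 [0.475 0.172 0.018]
238 214 [0.477 0.076 0.048]
215 150 [ 0.662  0.152 -0.001]
```

View pics/ct.png

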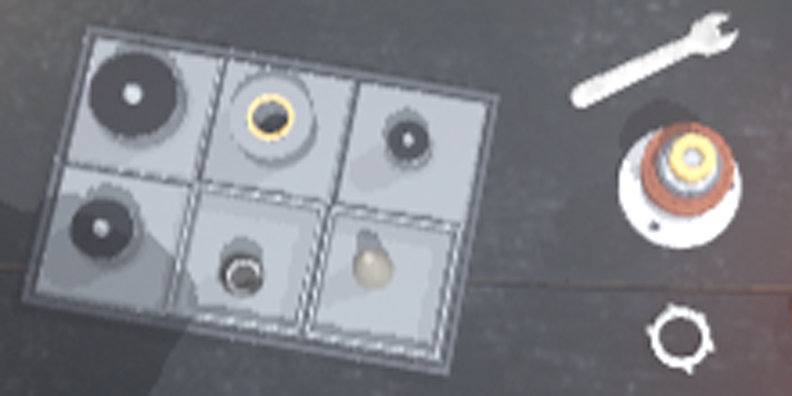

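View pics/cs.png

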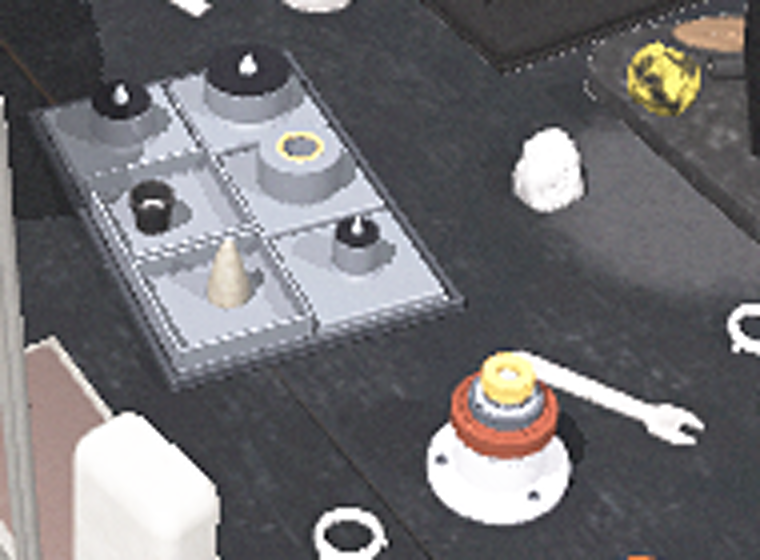

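```bash
cat >> h.py <<'E'
def ray(c,u,v):
    if 'cam_to_world' in c:
        T=c['cam_to_world']; d=np.linalg.inv(c['mtx'])@[u,v,1]
    else:
        from scipy.spatial.transform import Rotation as R
        B=np.eye(4); B[:3,:3]=R.from_quat(c['s']['tool_rot']).as_matrix(); B[:3,3]=c['s']['position']
        T=B@c['tool_from_camera']; K=c['mtx']; x=(u-K[0,2])/K[0,0]; y=(v-K[1,2])/K[1,1]; r=np.hypot(x,y)+1e-9
        d=np.array([x/r*np.sin(r),y/r*np.sin(r),np.cos(r)])
    d=T[:3,:3]@d; return T[:3,3],d/np.linalg.norm(d)
def tri(*obs):
    A=np.zeros((3,3)); b=np.zeros(3); L=[]
    for c,u,v in obs:
        o,d=ray(c,u,v); P=np.eye(3)-np.outer(d,d); A+=P; b+=P@o; L.append((o,P))
    x=np.linalg.solve(A,b); return x,max(np.linalg.norm(P@(x-o)) for o,P in L)
def onz(c,u,v,z):
    o,d=ray(c,u,v); return o+d*(z-o[2])/d[2]
def wsolve(c,p):
    "pixel of world point in wrist picture"
    from scipy.spatial.transform import Rotation as R
    B=np.eye(4); B[:3,:3]=R.from_quat(c['s']['tool_rot']).as_matrix(); B[:3,3]=c['s']['position']
    q=np.linalg.inv(B@c['tool_from_camera'])@np.append(p,1); K=c['mtx']; h=np.hypot(q[0],q[1]); a=np.arctan2(h,q[2])
    return K[0,2]+K[0,0]*a*q[0]/h,K[1,2]+K[1,1]*a*q[1]/h
E
python3 - <<'E'
from h import *
t=load('top1');s=load('scene1')
for n,a,b in[('wheelpin',(171.9,166.1),(272,138.8)),('flpin',(163.1,203.3),(240.5,147.5)),('nutpin',(248.3,178.9),(299.25,180.5)),('sock',(210,172.5),(285,161.75)),('nuttop',(327.5,183.6),(337.2,217.5)),('watch',(324.2,234.2),(297.5,259)),('cone tip',(237.5,211),(267.5,184)),('cup',(202,215),(247.5,173))]:
    x,e=tri((t,*a),(s,*b)); print(n,x.round(4),round(e,4))
E
```

```text
wheelpin [0.596  0.248  0.0587] 0.0023
flpin [0.4996 0.2639 0.0529] 0.0021
nutpin [0.5695 0.0532 0.0526] 0.0017
sock [0.5859 0.1537 0.0419] 0.0009
nuttop [ 0.553  -0.1447  0.0884] 0.0013
watch [ 0.4401 -0.1476  0.0042] 0.0019
cone tip [0.4836 0.076  0.0604] 0.0018
cup [0.4736 0.1684 0.0367] 0.0001
```

The points agree with the given sizes and heights: nut top at 88 mm (90 expected), pin tips about 53–58 mm, tower top about 42 mm. I'll go above the nut.

{"op": "drive_tool", "data": {
  "commands": [
    {"dx":-0.572,"dy":-0.517,"az":-7},
    {"dx":-0.572,"dy":-0.517,"az":-7},
    {"dx":-0.572,"dy":-0.517,"az":-7},
    {"dx":-0.572,"dy":-0.517,"az":-7},
    {"dx":-0.572,"dy":-0.517,"az":-7},
    {"dx":-0.572,"dy":-0.517,"az":-7},
    {"dx":-0.572,"dy":-0.517,"az":-7},
    {"dx":-0.572,"dy":-0.517,"az":-7},
    {"dx":-0.572,"dy":-0.517,"az":-7},
    {"dx":-0.572,"dy":-0.517,"az":-7},
    {"dx":-0.572,"dy":-0.517,"az":-7},
    {"dx":-0.572,"dy":-0.517,"az":-7},
    {"dx":-0.572,"dy":-0.517,"az":-7},
    {"dx":-0.572,"dy":-0.517,"az":-7},
    {"dx":-0.572,"dy":-0.517,"az":-7},
    {"dx":-0.572,"dy":-0.517,"az":-7},
    {"dx":-0.572,"dy":-0.517,"az":-7},
    {"dx":-0.572,"dy":-0.517,"az":-7},
    {"dx":-0.572,"dy":-0.517,"dz":0.03,"az":-7},
    {"dx":-0.572,"dy":-0.517,"dz":0.03,"az":-7}
  ]
}}

```text
$.commands[0]: bad value
```

```bash
python3 - <<'E'
from h import *
c=snap('wrist','w2'); s=c['s']; print(s['clock'],s['position'],s['tool_rot'],s['q'])
for p in [(.553,-.1447,.09),(.553,-.1447,.07)]: print(wsolve(c,np.array(p)))
E
```

```text
0.15 [0.14036055 0.50568138 0.24192389] [ 1.34978190e-01  9.90848479e-01 -4.07388399e-04 -1.15756869e-04] [ 1.14470142e+00  2.63450456e-01 -4.87701314e-02  1.25942269e+00
 -1.17363995e-05  1.41548435e+00]
(np.float64(47.582156872225625), np.float64(454.9482623972117))
(np.float64(51.19244761323381), np.float64(448.8502436090789))
```

View pics/w2.png

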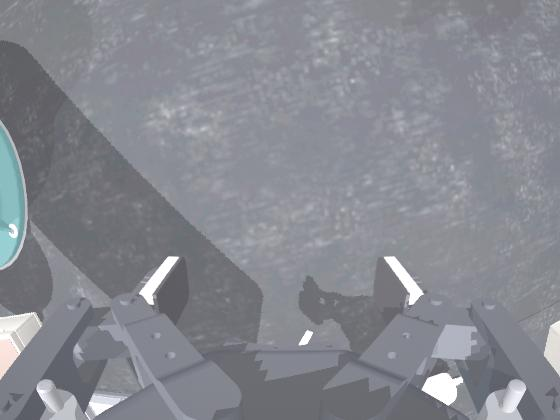

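The arm did not move: the picture shows only empty bench between the fingers at (165,290) and (400,290). The row was refused, perhaps because not all the keys were given, so I'll try complete rows.

{"op": "drive_tool", "data": {
  "commands": [
    {"dx":-0.04,"dy":-0.036,"dz":0,"ax":0,"ay":0,"az":-7,"gripper":0.085}
  ]
}}

```text
clock: 0.3
position: [0.1663, 0.4658, 0.2416]
tool_rot: [0.073, 0.997, 0.0, -0.0]
contact_force: [0.9, -0.4, 0.7]
finger_gap: 0.0848
gripper_force: 0.0
```

{"op": "drive_tool", "data": {
  "commands": [
    {"dx":-0.234,"dy":-0.272,"gripper":0.085},
    {"dx":-0.234,"dy":-0.272,"gripper":0.085},
    {"dx":-0.234,"dy":-0.272,"gripper":0.085},
    {"dx":-0.234,"dy":-0.272,"gripper":0.085},
    {"dx":-0.234,"dy":-0.272,"gripper":0.085},
    {"dx":-0.234,"dy":-0.272,"gripper":0.085},
    {"dx":-0.234,"dy":-0.272,"gripper":0.085},
    {"dx":-0.234,"dy":-0.272,"gripper":0.085}
  ]
}}

```text
$.commands[0]: bad value
```

{"op": "drive_tool", "data": {
  "commands": [
    {"dx":-0.05,"dy":-0.058},
    {"dx":-0.1,"dy":-0.116},
    {"dx":-0.15,"dy":-0.174},
    {"dx":-0.2,"dy":-0.232},
    {"dx":-0.234,"dy":-0.272}
  ]
}}

```text
$.commands[0]: bad value
```

{"op": "drive_tool", "data": {
  "commands": [
    {"dx":-0.234,"dy":-0.272,"dz":0,"ax":0,"ay":0,"az":0,"gripper":0.085},
    {"dx":-0.234,"dy":-0.272,"dz":0,"ax":0,"ay":0,"az":0,"gripper":0.085},
    {"dx":-0.234,"dy":-0.272,"dz":0,"ax":0,"ay":0,"az":0,"gripper":0.085},
    {"dx":-0.234,"dy":-0.272,"dz":0,"ax":0,"ay":0,"az":0,"gripper":0.085},
    {"dx":-0.234,"dy":-0.272,"dz":0,"ax":0,"ay":0,"az":0,"gripper":0.085},
    {"dx":-0.234,"dy":-0.272,"dz":0,"ax":0,"ay":0,"az":0,"gripper":0.085},
    {"dx":-0.234,"dy":-0.272,"dz":0,"ax":0,"ay":0,"az":0,"gripper":0.085},
    {"dx":-0.234,"dy":-0.272,"dz":0,"ax":0,"ay":0,"az":0,"gripper":0.085}
  ]
}}

```text
clock: 1.1
position: [0.3605, 0.1564, 0.2422]
tool_rot: [0.077, 0.997, -0.0, 0.0]
contact_force: [0.6, 0.5, -0.5]
finger_gap: 0.0852
gripper_force: 0.0
```

{"op": "drive_tool", "data": {
  "commands": [
    {"dx":-0.238,"dy":-0.268,"dz":0,"ax":0,"ay":0,"az":0,"gripper":0.085},
    {"dx":-0.238,"dy":-0.268,"dz":0,"ax":0,"ay":0,"az":0,"gripper":0.085},
    {"dx":-0.238,"dy":-0.268,"dz":0,"ax":0,"ay":0,"az":0,"gripper":0.085},
    {"dx":-0.238,"dy":-0.268,"dz":0,"ax":0,"ay":0,"az":0,"gripper":0.085},
    {"dx":-0.238,"dy":-0.268,"dz":0,"ax":0,"ay":0,"az":0,"gripper":0.085},
    {"dx":-0.238,"dy":-0.268,"dz":0,"ax":0,"ay":0,"az":0,"gripper":0.085},
    {"dx":-0.238,"dy":-0.268,"dz":0,"ax":0,"ay":0,"az":0,"gripper":0.085},
    {"dx":-0.238,"dy":-0.268,"dz":0.06,"ax":0,"ay":0,"az":0,"gripper":0.085},
    {"dx":-0.238,"dy":-0.268,"dz":0.06,"ax":0,"ay":0,"az":0,"gripper":0.085},
    {"dx":-0.238,"dy":-0.268,"dz":0.06,"ax":0,"ay":0,"az":0,"gripper":0.085}
  ]
}}

```text
clock: 2.1
position: [0.5527, -0.1391, 0.1808]
tool_rot: [0.074, 0.997, 0.001, -0.002]
contact_force: [-0.0, 1.1, 0.8]
finger_gap: 0.0856
gripper_force: 0.0
```

```bash
python3 - <<'E'
from h import *
c=snap('wrist','w2'); s=c['s']; print(s['clock'],s['position'],s['tool_rot'],s['q'])
for p in [(.553,-.1447,.09),(.553,-.1447,.07)]: print(wsolve(c,np.array(p)))
E
```

```text
2.1 [ 0.5527233  -0.1390972   0.18084603] [ 7.41159988e-02  9.97246979e-01  7.80810987e-04 -2.16146753e-03] [-3.89561655e-01  3.67190589e-01 -6.18653062e-02  1.14633454e+00
  1.43733689e-04 -2.41193547e-01]
(np.float64(272.68697857521346), np.float64(219.356127439593))
(np.float64(273.2654952570859), np.float64(212.0483943604771))
```

View pics/w2.png

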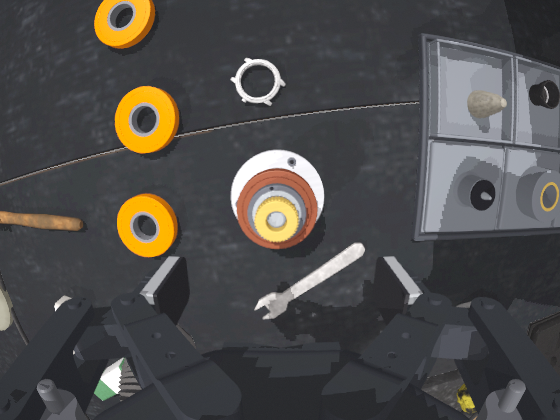

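The nut shows at (277,219), the watch case at (258,81), and the tray at right. The arm was still settling, so I'll measure again at rest.

```bash
cat >> h.py <<'E'
def ell(c,lo,hi,roi):
    h=cv2.cvtColor(c['color'],cv2.COLOR_BGR2HSV); m=cv2.inRange(h,lo,hi); k=np.zeros_like(m); u0,u1,v0,v1=roi; k[v0:v1,u0:u1]=255; m&=k
    cs,_=cv2.findContours(m,cv2.RETR_EXTERNAL,cv2.CHAIN_APPROX_NONE); b=max(cs,key=cv2.contourArea); return cv2.fitEllipse(cv2.convexHull(b))
E
python3 - <<'E'
from h import *
c=snap('wrist','w3'); s=c['s']; print(s['position'],s['tool_rot'],s['dq'])
e=ell(c,(18,80,90),(35,255,255),(230,330,180,260)); print(e)
print(onz(c,*e[0],.083), [c['z_map'][int(e[0][1])+d,int(e[0][0])] for d in(-12,0,12)])
hs=cv2.cvtColor(c['color'],cv2.COLOR_BGR2HSV);print(hs[219,257:300:3].tolist())
e=ell(c,(0,90,60),(12,255,255),(225,335,150,265)); print(e,onz(c,*e[0],.055))
print([wsolve(c,np.array(p)) for p in[(.5695,.0532,.0526),(.5859,.1537,.0419)]])
E
```

```text
[ 0.55332324 -0.13904758  0.18259415] [ 7.38474015e-02  9.97269093e-01  3.69955489e-04 -8.83303381e-04] [ 0.00651878 -0.02771106  0.03260635  0.00881342 -0.00066366 -0.00077022]
((276.1705627441406, 217.3129119873047), (43.992462158203125, 45.249595642089844), 2.790503740310669)
[ 0.55519412 -0.14254577  0.083     ] [np.float32(0.2323201), np.float32(0.23776492), np.float32(0.23667166)]
[[24, 127, 255], [24, 126, 255], [24, 128, 255], [21, 148, 167], [106, 14, 203], [107, 10, 221], [107, 11, 215], [108, 11, 228], [107, 10, 224], [110, 9, 178], [23, 135, 253], [24, 127, 255], [24, 128, 255], [22, 134, 255], [19, 14, 141]]
((276.63446044921875, 207.10647583007812), (79.85568237304688, 80.0084228515625), 11.657501220703125) [ 0.55459139 -0.14242669  0.055     ]
[(np.float64(483.71410341344995), np.float64(192.32928688087017)), (np.float64(545.4265542818304), np.float64(193.63335455244547))]
```

{"op": "drive_tool", "data": {
  "commands": [
    {"dx":-0.002,"dy":-0.003,"dz":0.03,"ax":0,"ay":0,"az":0,"gripper":0.048},
    {"dx":-0.002,"dy":-0.003,"dz":0.04,"ax":0,"ay":0,"az":0,"gripper":0.048},
    {"dx":-0.002,"dy":-0.003,"dz":0.05,"ax":0,"ay":0,"az":0,"gripper":0.048},
    {"dx":-0.002,"dy":-0.003,"dz":0.05,"ax":0,"ay":0,"az":0,"gripper":0.048},
    {"dx":-0.002,"dy":-0.003,"dz":0.05,"ax":0,"ay":0,"az":0,"gripper":0.048}
  ]
}}

```text
clock: 2.7
position: [0.5559, -0.1434, 0.1332]
tool_rot: [0.074, 0.997, -0.0, 0.0]
contact_force: [0.4, -0.9, 0.2]
finger_gap: 0.0479
gripper_force: 0.0
```

```bash
python3 - <<'E'
from h import *
print(ctrl.tip_extent); c=snap('wrist','w4'); s=c['s']; print(s['position'],s['finger_gap'])
e=ell(c,(18,80,90),(35,255,255),(180,380,180,330)); print(e,onz(c,*e[0],.083))
w=load('w3'); e2=ell(w,(18,80,90),(35,255,255),(230,330,180,260)); print(tri((c,*e[0]),(w,*e2[0])))
E
```

```text
0.011
[ 0.55587402 -0.14335935  0.13318028] 0.04790988642277742
((281.7237243652344, 234.92266845703125), (55.189151763916016, 56.73529052734375), 6.134720802307129) [ 0.55499146 -0.14251316  0.083     ]
(array([ 0.55605361, -0.14268957,  0.079976  ]), np.float64(2.7681659518503603e-05))
```

View pics/w4.png

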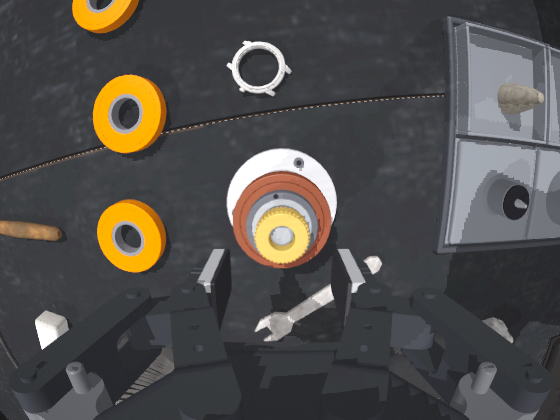

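The nut at (282,236) sits centred between the pads at (215,275) and (350,275). I'll descend and grip.

{"op": "drive_tool", "data": {
  "commands": [
    {"dx":0.001,"dy":0.001,"dz":0.035,"ax":0,"ay":0,"az":0,"gripper":0.048},
    {"dx":0.001,"dy":0.001,"dz":0.047,"ax":0,"ay":0,"az":0,"gripper":0.048},
    {"dx":0.001,"dy":0.001,"dz":0.047,"ax":0,"ay":0,"az":0,"gripper":0.048},
    {"dx":0.001,"dy":0.001,"dz":0.047,"ax":0,"ay":0,"az":0,"gripper":0.02},
    {"dx":0.001,"dy":0.001,"dz":0.047,"ax":0,"ay":0,"az":0,"gripper":0.02},
    {"dx":0.001,"dy":0.001,"dz":0.047,"ax":0,"ay":0,"az":0,"gripper":0.02},
    {"dx":0.001,"dy":0.001,"dz":0.047,"ax":0,"ay":0,"az":0,"gripper":0.02}
  ],
  "newtons": 40
}}

```text
clock: 3.45
position: [0.5555, -0.1426, 0.0865]
tool_rot: [0.074, 0.997, -0.0, 0.001]
contact_force: [-0.9, 0.9, 7.7]
finger_gap: 0.0306
gripper_force: 39.9
```

{"op": "drive_tool", "data": {
  "commands": [
    {"dx":0,"dy":0,"dz":-0.02,"ax":0,"ay":0,"az":0,"gripper":0.02},
    {"dx":0,"dy":0,"dz":-0.05,"ax":0,"ay":0,"az":0,"gripper":0.02},
    {"dx":0,"dy":0.01,"dz":-0.07,"ax":0,"ay":0,"az":0,"gripper":0.02},
    {"dx":0.003,"dy":0.05,"dz":-0.07,"ax":0,"ay":0,"az":0,"gripper":0.02},
    {"dx":0.007,"dy":0.09,"dz":-0.07,"ax":0,"ay":0,"az":0,"gripper":0.02},
    {"dx":0.01,"dy":0.13,"dz":-0.07,"ax":0,"ay":0,"az":0,"gripper":0.02},
    {"dx":0.014,"dy":0.17,"dz":-0.07,"ax":0,"ay":0,"az":0,"gripper":0.02},
    {"dx":0.014,"dy":0.195,"dz":-0.07,"ax":0,"ay":0,"az":0,"gripper":0.02},
    {"dx":0.014,"dy":0.195,"dz":-0.07,"ax":0,"ay":0,"az":0,"gripper":0.02},
    {"dx":0.014,"dy":0.195,"dz":-0.07,"ax":0,"ay":0,"az":0,"gripper":0.02},
    {"dx":0.014,"dy":0.195,"dz":-0.07,"ax":0,"ay":0,"az":0,"gripper":0.02}
  ]
}}

```text
clock: 4.55
position: [0.5699, 0.0518, 0.1555]
tool_rot: [0.075, 0.997, -0.0, 0.0]
contact_force: [1.3, -0.5, -0.9]
finger_gap: 0.0301
gripper_force: 39.8
```

```bash
python3 - <<'E'
from h import *
c=snap('wrist','w5'); s=c['s']; print(s['position'],s['tool_rot'],s['finger_gap'])
print([np.round(wsolve(c,np.array(p))) for p in[(.5695,.0532,.0526),(.5695,.0532,.0406),(.5859,.1537,.0419),(.596,.248,.0587),(.4996,.2639,.0529)]])
E
```

```text
[0.5699407  0.05181086 0.1555455 ] [ 7.45820567e-02  9.97214862e-01 -8.40582009e-05  1.71753068e-04] 0.030117852711536518
[array([282., 212.]), array([282., 208.]), array([406., 210.]), array([507., 210.]), array([514.,  98.])]
```

View pics/w5.png

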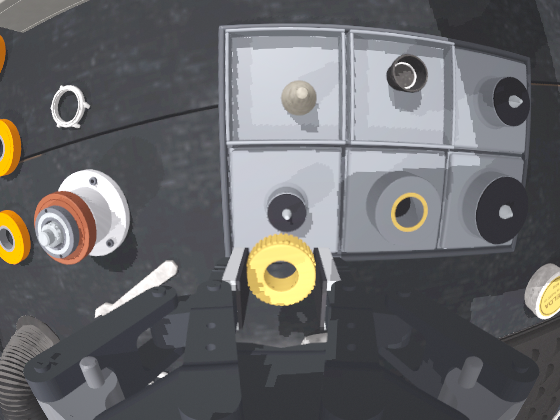

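The nut is held squarely, hole at (281,269). The nut seat's pin tip is at (287,214), the socket mouth at (409,212), the wheel pin at (506,212) and the flange pin at (517,102).

```bash
python3 - <<'E'
from h import *
c=load('w5');t=load('top1');s=load('scene1')
for n,w,a,b in[('wheel',(506,212),(171.9,166.1),(272,138.8)),('fl',(517,102),(163.1,203.3),(240.5,147.5)),('nut',(287,214),(248.3,178.9),(299.25,180.5)),('sock',(409,212),(210,172.5),(285,161.75))]:
    x,e=tri((c,*w),(t,*a),(s,*b)); print(n,x.round(4),round(e,4),onz(c,*w,{'sock':.042}.get(n,.053)).round(4))
print('held nut',onz(c,281,269,.159))
# depth-based face heights in wrist z_map
o=c['s']
for p in[(287,200),(275,212),(300,220),(491,200),(508,85),(385,212),(409,180)]:
    z=c['z_map'][p[1],p[0]]; oo,d=ray(c,*p); K=c['mtx']; r=np.hypot(p[0]-K[0,2],p[1]-K[1,2])/K[0,0]; print(p,(oo+d*z/np.cos(r)).round(4))
E
```

```text
wheel [0.5968 0.2481 0.058 ] 0.0028 [0.5997 0.2515 0.053 ]
fl [0.501  0.2655 0.0524] 0.0033 [0.5029 0.2676 0.053 ]
nut [0.5711 0.055  0.0504] 0.0027 [0.5715 0.0564 0.053 ]
sock [0.5869 0.1549 0.0414] 0.0019 [0.5882 0.1563 0.042 ]
held nut [0.56582974 0.05266623 0.159     ]
(287, 200) [0.5624 0.0579 0.0466]
(275, 212) [0.5705 0.0474 0.046 ]
(300, 220) [0.5796 0.0656 0.0465]
(491, 200) [0.5886 0.2384 0.0455]
(508, 85) [0.4877 0.2638 0.0469]
(385, 212) [0.5834 0.1337 0.0467]
(409, 180) [0.5604 0.1561 0.0462]
```

```bash
cat >> h.py <<'E'
def pt(c,u,v):
    z=c['z_map'][v,u]; oo,d=ray(c,u,v); K=c['mtx']
    r=np.hypot(u-K[0,2],v-K[1,2])/K[0,0] if 'cam_to_world' not in c else None
    return oo+d*z/np.cos(r)
E
python3 - <<'E'
from h import *
c=load('w5'); hs=cv2.cvtColor(c['color'],cv2.COLOR_BGR2HSV); m=cv2.inRange(hs,(18,80,90),(35,255,255))
P=np.array([pt(c,u,v) for v in range(225,315) for u in range(235,330) if m[v,u] and c['z_map'][v,u]>0])
print(len(P),np.percentile(P[:,2],[5,25,50,75,95]))
T=P[P[:,2]>np.percentile(P[:,2],60)-.003]; T=T[T[:,2]<np.percentile(P[:,2],95)+.003]
print(T.min(0),T.max(0)); (cx,r)=cv2.minEnclosingCircle(T[:,:2].astype(np.float32)); print(cx,r,np.median(T[:,2]))
print(pt(c,287,214),pt(c,244,232),pt(c,332,232))
E
```

```text
3706 [0.14778758 0.15677211 0.15865833 0.15922641 0.15987813]
[0.55282733 0.03643865 0.15589156] [0.58580193 0.06781995 0.16114813]
(0.569471001625061, 0.05216579511761665) 0.016743889078497887 0.1589246912380721
[0.5708412  0.05649625 0.05540245] [0.59232712 0.01580502 0.01703645] [0.60455554 0.09285056 0.01560902]
```

{"op": "drive_tool", "data": {
  "commands": [
    {"dx":-0.001,"dy":0.0045,"dz":0.03,"ax":0,"ay":0,"az":0,"gripper":0.02},
    {"dx":-0.001,"dy":0.0045,"dz":0.06,"ax":0,"ay":0,"az":0,"gripper":0.02},
    {"dx":-0.001,"dy":0.0045,"dz":0.08,"ax":0,"ay":0,"az":0,"gripper":0.02},
    {"dx":-0.001,"dy":0.0045,"dz":0.09,"ax":0,"ay":0,"az":0,"gripper":0.02},
    {"dx":-0.001,"dy":0.0045,"dz":0.095,"ax":0,"ay":0,"az":0,"gripper":0.02},
    {"dx":-0.001,"dy":0.0045,"dz":0.098,"ax":0,"ay":0,"az":0,"gripper":0.02},
    {"dx":-0.001,"dy":0.0045,"dz":0.098,"ax":0,"ay":0,"az":0,"gripper":0.02}
  ]
}}

```text
clock: 5.3
position: [0.5719, 0.0566, 0.0578]
tool_rot: [0.074, 0.997, 0.0, 0.0]
contact_force: [-0.5, -0.6, 0.4]
finger_gap: 0.0303
gripper_force: 39.8
```

{"op": "drive_tool", "data": {
  "commands": [
    {"dx":0.0005,"dy":0,"dz":0.001,"ax":0,"ay":0,"az":0,"gripper":0.02},
    {"dx":0.0005,"dy":0,"dz":0.002,"ax":0,"ay":0,"az":0,"gripper":0.02},
    {"dx":0.0005,"dy":0,"dz":0.002,"ax":0,"ay":0,"az":0,"gripper":0.02}
  ]
}}

```text
clock: 5.6
position: [0.5715, 0.0569, 0.0565]
tool_rot: [0.074, 0.997, -0.0, 0.001]
contact_force: [-3.6, -0.4, 12.1]
finger_gap: 0.0307
gripper_force: 41.4
```

Contact comes at the face's height (underside about 46 mm), so the pin is through. I'll release and rise.

{"op": "drive_tool", "data": {
  "commands": [
    {"dx":0,"dy":0,"dz":0,"ax":0,"ay":0,"az":0,"gripper":0.05},
    {"dx":0,"dy":0,"dz":0,"ax":0,"ay":0,"az":0,"gripper":0.05},
    {"dx":0,"dy":0,"dz":-0.02,"ax":0,"ay":0,"az":0,"gripper":0.05},
    {"dx":0,"dy":0,"dz":-0.06,"ax":0,"ay":0,"az":0,"gripper":0.062},
    {"dx":0,"dy":0,"dz":-0.11,"ax":0,"ay":0,"az":0,"gripper":0.062},
    {"dx":0,"dy":0,"dz":-0.11,"ax":0,"ay":0,"az":0,"gripper":0.062}
  ]
}}

```text
clock: 6.2
position: [0.5735, 0.0569, 0.1712]
tool_rot: [0.074, 0.997, 0.0, 0.004]
contact_force: [0.5, -0.7, -0.4]
finger_gap: 0.0617
gripper_force: 0.0
```

```bash
python3 - <<'E'
from h import *
c=snap('wrist','w6'); s=c['s']; print(s['position'],s['finger_gap'])
hs=cv2.cvtColor(c['color'],cv2.COLOR_BGR2HSV); m=cv2.inRange(hs,(18,80,90),(35,255,255))
P=np.array([pt(c,u,v) for v in range(170,260) for u in range(235,330) if m[v,u] and c['z_map'][v,u]>0])
print(np.percentile(P[:,2],[5,50,95])); T=P[abs(P[:,2]-np.median(P[:,2]))<.003]; print(cv2.minEnclosingCircle(T[:,:2].astype(np.float32)))
E
```

```text
[0.57347592 0.05690832 0.17118381] 0.061671295306095324
[0.04901895 0.05995414 0.06127621]
((0.5708982348442078, 0.05709110200405121), 0.016008900478482246)
```

The nut lies seated at (0.571, 0.057), top at 60 mm. Now the flange.

{"op": "drive_tool", "data": {
  "commands": [
    {"dx":-0.003,"dy":-0.04,"dz":0,"ax":0,"ay":0,"az":0,"gripper":0.062},
    {"dx":-0.006,"dy":-0.09,"dz":0,"ax":0,"ay":0,"az":0,"gripper":0.062},
    {"dx":-0.01,"dy":-0.14,"dz":0,"ax":0,"ay":0,"az":0,"gripper":0.062},
    {"dx":-0.013,"dy":-0.18,"dz":0,"ax":0,"ay":0,"az":0,"gripper":0.062},
    {"dx":-0.013,"dy":-0.199,"dz":0.02,"ax":0,"ay":0,"az":0,"gripper":0.062},
    {"dx":-0.013,"dy":-0.199,"dz":0.04,"ax":0,"ay":0,"az":0,"gripper":0.062},
    {"dx":-0.013,"dy":-0.199,"dz":0.04,"ax":0,"ay":0,"az":0,"gripper":0.062},
    {"dx":-0.013,"dy":-0.199,"dz":0.04,"ax":0,"ay":0,"az":0,"gripper":0.062},
    {"dx":-0.013,"dy":-0.199,"dz":0.04,"ax":0,"ay":0,"az":0,"gripper":0.062}
  ]
}}

```text
clock: 7.15
position: [0.5548, -0.1414, 0.126]
tool_rot: [0.074, 0.997, -0.0, 0.0]
contact_force: [-0.0, 0.1, -0.9]
finger_gap: 0.0621
gripper_force: 0.0
```

```bash
python3 - <<'E'
from h import *
c=snap('wrist','w7'); s=c['s']; print(s['position'],s['tool_rot'],s['finger_gap'])
P=np.array([pt(c,u,v) for v in range(120,300) for u in range(180,380) if c['z_map'][v,u]>0])
for a,b in[(.080,.088),(.067,.073),(.057,.063)]:
    T=P[(P[:,2]>a)&(P[:,2]<b)&(np.hypot(P[:,0]-.555,P[:,1]+.143)<.045)]; print(len(T),np.median(T,0),cv2.minEnclosingCircle(T[:,:2].astype(np.float32)))
E
```

```text
[ 0.55479476 -0.14140259  0.12596653] [ 7.38546325e-02  9.97268952e-01 -8.97742338e-05  3.51402402e-04] 0.062084791725914364
425 [ 0.55383521 -0.14264139  0.08501315] ((0.5547304153442383, -0.14257951080799103), 0.006910485681146383)
3124 [ 0.55100142 -0.14175479  0.07026264] ((0.5544171333312988, -0.1425877958536148), 0.023029033094644547)
3576 [ 0.54505878 -0.140198    0.06017628] ((0.5545088052749634, -0.1424594223499298), 0.03311222046613693)
```

View pics/w7.png

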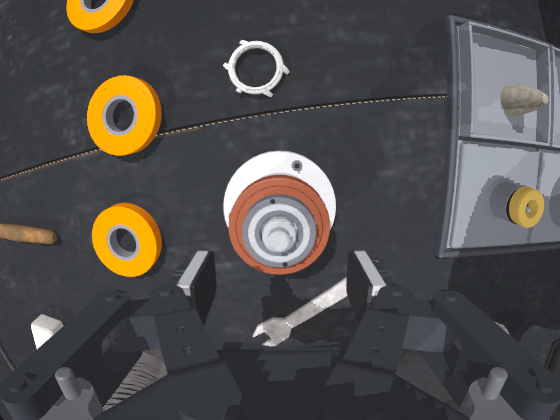

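The nut is seated at (525,207), and the flange is centred at (279,230) between the pads. The depth fits give radii of 23 and 33 mm, tops at 70 and 60 mm. I'll grip the flange.

{"op": "drive_tool", "data": {
  "commands": [
    {"dx":0,"dy":-0.001,"dz":0.03,"ax":0,"ay":0,"az":0,"gripper":0.062},
    {"dx":0,"dy":-0.001,"dz":0.045,"ax":0,"ay":0,"az":0,"gripper":0.062},
    {"dx":0,"dy":-0.001,"dz":0.052,"ax":0,"ay":0,"az":0,"gripper":0.062},
    {"dx":0,"dy":-0.001,"dz":0.052,"ax":0,"ay":0,"az":0,"gripper":0.062},
    {"dx":0,"dy":-0.001,"dz":0.052,"ax":0,"ay":0,"az":0,"gripper":0.036},
    {"dx":0,"dy":-0.001,"dz":0.052,"ax":0,"ay":0,"az":0,"gripper":0.036},
    {"dx":0,"dy":-0.001,"dz":0.052,"ax":0,"ay":0,"az":0,"gripper":0.036}
  ],
  "newtons": 50
}}

```text
clock: 7.9
position: [0.5549, -0.1428, 0.0749]
tool_rot: [0.074, 0.997, -0.0, 0.001]
contact_force: [-2.6, 2.1, 9.3]
finger_gap: 0.0425
gripper_force: 49.3
```

{"op": "drive_tool", "data": {
  "commands": [
    {"dx":0,"dy":0,"dz":-0.02,"ax":0,"ay":0,"az":0,"gripper":0.036},
    {"dx":0,"dy":0,"dz":-0.05,"ax":0,"ay":0,"az":0,"gripper":0.036},
    {"dx":0,"dy":0,"dz":-0.09,"ax":0,"ay":0,"az":0,"gripper":0.036},
    {"dx":0.01,"dy":0.04,"dz":-0.09,"ax":0,"ay":0,"az":0,"gripper":0.036},
    {"dx":0.02,"dy":0.08,"dz":-0.09,"ax":0,"ay":0,"az":0,"gripper":0.036},
    {"dx":0.035,"dy":0.12,"dz":-0.09,"ax":0,"ay":0,"az":0,"gripper":0.036},
    {"dx":0.045,"dy":0.16,"dz":-0.09,"ax":0,"ay":0,"az":0,"gripper":0.036},
    {"dx":0.056,"dy":0.2,"dz":-0.09,"ax":0,"ay":0,"az":0,"gripper":0.036},
    {"dx":0.067,"dy":0.24,"dz":-0.09,"ax":0,"ay":0,"az":0,"gripper":0.036},
    {"dx":0.079,"dy":0.28,"dz":-0.09,"ax":0,"ay":0,"az":0,"gripper":0.036},
    {"dx":0.091,"dy":0.32,"dz":-0.09,"ax":0,"ay":0,"az":0,"gripper":0.036},
    {"dx":0.102,"dy":0.36,"dz":-0.09,"ax":0,"ay":0,"az":0,"gripper":0.036},
    {"dx":0.113,"dy":0.397,"dz":-0.09,"ax":0,"ay":0,"az":0,"gripper":0.036},
    {"dx":0.113,"dy":0.397,"dz":-0.09,"ax":0,"ay":0,"az":0,"gripper":0.036},
    {"dx":0.113,"dy":0.397,"dz":-0.09,"ax":0,"ay":0,"az":0,"gripper":0.036},
    {"dx":0.113,"dy":0.397,"dz":-0.09,"ax":0,"ay":0,"az":0,"gripper":0.036}
  ]
}}

```text
clock: 9.5
position: [0.5015, 0.266, 0.1638]
tool_rot: [0.074, 0.997, 0.0, 0.0]
contact_force: [-0.9, -0.2, -0.6]
finger_gap: 0.0423
gripper_force: 51.0
```

```bash
cat >> h.py <<'E'
def cloud(c): return np.array([pt(c,u,v) for v in range(0,420) for u in range(0,560) if c['z_map'][v,u]>0])
def disc(P,x,y,r,a,b):
    T=P[(P[:,2]>a)&(P[:,2]<b)&(np.hypot(P[:,0]-x,P[:,1]-y)<r)]
    if len(T)<4: print('few',len(T)); return
    print(len(T),np.round(np.percentile(T[:,2],[5,50,95]),4),cv2.minEnclosingCircle(T[:,:2].astype(np.float32)))
E
python3 - <<'E'
from h import *
c=snap('wrist','w8'); s=c['s']; p=s['position']; print(p,s['tool_rot'],s['finger_gap'])
P=cloud(c)
disc(P,p[0],p[1],.0235,p[2]-.012,p[2]+.002); disc(P,.502,.266,.03,.043,.049); disc(P,.502,.266,.03,.05,.062)
disc(P,.598,.25,.04,.043,.049); disc(P,.598,.25,.02,.05,.062)
E
```

```text
[0.50151938 0.26596367 0.16375204] [7.44815615e-02 9.97222345e-01 8.94947507e-06 3.02602498e-04] 0.04231745659123105
5747 [0.1549 0.1589 0.1601] ((0.5015369653701782, 0.2660525143146515), 0.023514587432146072)
1761 [0.0444 0.0462 0.0473] ((0.5016226172447205, 0.26782265305519104), 0.022979525849223137)
133 [0.0504 0.0534 0.0585] ((0.5023742318153381, 0.267378032207489), 0.005222272593528032)
2005 [0.0453 0.0464 0.0474] ((0.6003714799880981, 0.2538900375366211), 0.03316843509674072)
123 [0.0506 0.0531 0.058 ] ((0.5996710062026978, 0.253792941570282), 0.005918651819229126)
```

View pics/w8.png

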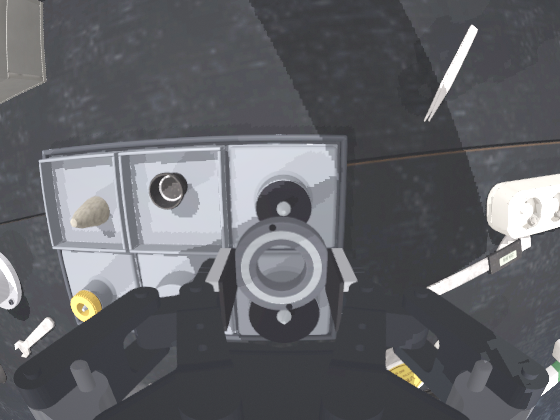

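The flange is held level at (280,265). Its seat's pin is at (283,209), and the wheel seat is the one at (283,316). I'll lower the flange.

{"op": "drive_tool", "data": {
  "commands": [
    {"dx":0,"dy":0.0017,"dz":0.03,"ax":0,"ay":0,"az":0,"gripper":0.036},
    {"dx":0,"dy":0.0017,"dz":0.06,"ax":0,"ay":0,"az":0,"gripper":0.036},
    {"dx":0,"dy":0.0017,"dz":0.08,"ax":0,"ay":0,"az":0,"gripper":0.036},
    {"dx":0,"dy":0.0017,"dz":0.092,"ax":0,"ay":0,"az":0,"gripper":0.036},
    {"dx":0,"dy":0.0017,"dz":0.099,"ax":0,"ay":0,"az":0,"gripper":0.036},
    {"dx":0,"dy":0.0017,"dz":0.102,"ax":0,"ay":0,"az":0,"gripper":0.036},
    {"dx":0,"dy":0.0017,"dz":0.104,"ax":0,"ay":0,"az":0,"gripper":0.036},
    {"dx":0,"dy":0.0017,"dz":0.104,"ax":0,"ay":0,"az":0,"gripper":0.036}
  ]
}}

```text
clock: 10.35
position: [0.5019, 0.268, 0.0609]
tool_rot: [0.074, 0.997, 0.0, 0.001]
contact_force: [-5.2, -4.2, 12.0]
finger_gap: 0.0424
gripper_force: 52.6
```

{"op": "drive_tool", "data": {
  "commands": [
    {"dx":0,"dy":0,"dz":0,"ax":0,"ay":0,"az":0,"gripper":0.062},
    {"dx":0,"dy":0,"dz":0,"ax":0,"ay":0,"az":0,"gripper":0.062},
    {"dx":0,"dy":0,"dz":-0.02,"ax":0,"ay":0,"az":0,"gripper":0.062},
    {"dx":0,"dy":0,"dz":-0.06,"ax":0,"ay":0,"az":0,"gripper":0.085},
    {"dx":0,"dy":0,"dz":-0.105,"ax":0,"ay":0,"az":0,"gripper":0.085},
    {"dx":0,"dy":0,"dz":-0.105,"ax":0,"ay":0,"az":0,"gripper":0.085},
    {"dx":0,"dy":0,"dz":-0.105,"ax":0,"ay":0,"az":0,"gripper":0.085}
  ]
}}

```text
clock: 11.05
position: [0.5022, 0.2685, 0.1654]
tool_rot: [0.074, 0.997, 0.001, 0.001]
contact_force: [-0.3, -0.5, -0.6]
finger_gap: 0.0851
gripper_force: 0.0
```

```bash
python3 - <<'E'
from h import *
c=snap('wrist','w9'); s=c['s']; print(s['position'],s['finger_gap'])
P=cloud(c); disc(P,.502,.268,.03,.052,.06); disc(P,.502,.268,.008,.052,.06)
disc(P,.600,.2538,.04,.043,.049); disc(P,.600,.2538,.02,.05,.062)
disc(P,.588,.156,.034,.043,.049)
E
```

```text
[0.50218645 0.26851407 0.16538647] 0.08505629935016551
2171 [0.0545 0.0563 0.0575] ((0.5019434690475464, 0.26796650886535645), 0.023247241973876953)
86 [0.0521 0.0552 0.0586] ((0.5034018754959106, 0.2680354416370392), 0.004191335756331682)
3263 [0.0449 0.0463 0.0474] ((0.6002772450447083, 0.253948837518692), 0.03341135382652283)
112 [0.0505 0.0532 0.0583] ((0.6009461879730225, 0.25417575240135193), 0.005829409696161747)
767 [0.0446 0.0463 0.0473] ((0.5910529494285583, 0.16578269004821777), 0.027807651087641716)
```

The flange is seated. Next the wheel.

{"op": "drive_tool", "data": {
  "commands": [
    {"dx":-0.011,"dy":-0.04,"dz":0,"ax":0,"ay":0,"az":0,"gripper":0.085},
    {"dx":-0.023,"dy":-0.08,"dz":0,"ax":0,"ay":0,"az":0,"gripper":0.085},
    {"dx":-0.034,"dy":-0.12,"dz":0,"ax":0,"ay":0,"az":0,"gripper":0.085},
    {"dx":-0.045,"dy":-0.16,"dz":0,"ax":0,"ay":0,"az":0,"gripper":0.085},
    {"dx":-0.057,"dy":-0.2,"dz":0,"ax":0,"ay":0,"az":0,"gripper":0.085},
    {"dx":-0.068,"dy":-0.24,"dz":0,"ax":0,"ay":0,"az":0,"gripper":0.085},
    {"dx":-0.08,"dy":-0.28,"dz":0,"ax":0,"ay":0,"az":0,"gripper":0.085},
    {"dx":-0.091,"dy":-0.32,"dz":0,"ax":0,"ay":0,"az":0,"gripper":0.085},
    {"dx":-0.102,"dy":-0.36,"dz":0,"ax":0,"ay":0,"az":0,"gripper":0.085},
    {"dx":-0.113,"dy":-0.398,"dz":0,"ax":0,"ay":0,"az":0,"gripper":0.085},
    {"dx":-0.113,"dy":-0.398,"dz":0,"ax":0,"ay":0,"az":0,"gripper":0.085},
    {"dx":-0.113,"dy":-0.398,"dz":0.04,"ax":0,"ay":0,"az":0,"gripper":0.085},
    {"dx":-0.113,"dy":-0.398,"dz":0.05,"ax":0,"ay":0,"az":0,"gripper":0.085},
    {"dx":-0.113,"dy":-0.398,"dz":0.05,"ax":0,"ay":0,"az":0,"gripper":0.085},
    {"dx":-0.113,"dy":-0.398,"dz":0.05,"ax":0,"ay":0,"az":0,"gripper":0.085}
  ]
}}

```text
clock: 12.6
position: [0.5545, -0.1416, 0.1149]
tool_rot: [0.074, 0.997, 0.0, -0.0]
contact_force: [0.4, -0.5, 0.1]
finger_gap: 0.0853
gripper_force: 0.0
```

```bash
python3 - <<'E'
from h import *
c=snap('wrist','w10'); s=c['s']; print(s['position'],s['tool_rot'],s['finger_gap'])
P=cloud(c); disc(P,.5545,-.1425,.045,.057,.063); disc(P,.5545,-.1425,.02,.066,.07); disc(P,.5545,-.1425,.02,.08,.09)
E
```

```text
[ 0.55446533 -0.1416434   0.11488716] [ 7.39017410e-02  9.97265524e-01  1.38165450e-05 -8.81503580e-05] 0.08527337695694219
7295 [0.059  0.0602 0.0612] ((0.5547052025794983, -0.14268501102924347), 0.03325921297073364)
60 [0.0663 0.068  0.0697] ((0.5520033836364746, -0.1424083262681961), 0.00967901200056076)
461 [0.0816 0.0849 0.0861] ((0.5545672178268433, -0.1427866518497467), 0.006492788437753916)
```

{"op": "drive_tool", "data": {
  "commands": [
    {"dx":0,"dy":-0.001,"dz":0.03,"ax":0,"ay":0,"az":0,"gripper":0.085},
    {"dx":0,"dy":-0.001,"dz":0.045,"ax":0,"ay":0,"az":0,"gripper":0.085},
    {"dx":0,"dy":-0.001,"dz":0.056,"ax":0,"ay":0,"az":0,"gripper":0.085},
    {"dx":0,"dy":-0.001,"dz":0.065,"ax":0,"ay":0,"az":0,"gripper":0.085},
    {"dx":0,"dy":-0.001,"dz":0.065,"ax":0,"ay":0,"az":0,"gripper":0.085},
    {"dx":0,"dy":-0.001,"dz":0.065,"ax":0,"ay":0,"az":0,"gripper":0.05},
    {"dx":0,"dy":-0.001,"dz":0.065,"ax":0,"ay":0,"az":0,"gripper":0.05},
    {"dx":0,"dy":-0.001,"dz":0.065,"ax":0,"ay":0,"az":0,"gripper":0.05},
    {"dx":0,"dy":-0.001,"dz":0.065,"ax":0,"ay":0,"az":0,"gripper":0.05}
  ],
  "newtons": 60
}}

```text
clock: 13.55
position: [0.5548, -0.1433, 0.0508]
tool_rot: [0.074, 0.997, -0.0, 0.001]
contact_force: [-3.3, 1.1, 11.3]
finger_gap: 0.0634
gripper_force: 63.3
```

{"op": "drive_tool", "data": {
  "commands": [
    {"dx":0,"dy":0,"dz":-0.015,"ax":0,"ay":0,"az":0,"gripper":0.05},
    {"dx":0,"dy":0,"dz":-0.035,"ax":0,"ay":0,"az":0,"gripper":0.05},
    {"dx":0,"dy":0,"dz":-0.065,"ax":0,"ay":0,"az":0,"gripper":0.05},
    {"dx":0,"dy":0,"dz":-0.1,"ax":0,"ay":0,"az":0,"gripper":0.05},
    {"dx":0.001,"dy":0.04,"dz":-0.1,"ax":0,"ay":0,"az":0,"gripper":0.05},
    {"dx":0.003,"dy":0.08,"dz":-0.1,"ax":0,"ay":0,"az":0,"gripper":0.05},
    {"dx":0.004,"dy":0.12,"dz":-0.1,"ax":0,"ay":0,"az":0,"gripper":0.05},
    {"dx":0.006,"dy":0.16,"dz":-0.1,"ax":0,"ay":0,"az":0,"gripper":0.05},
    {"dx":0.007,"dy":0.2,"dz":-0.1,"ax":0,"ay":0,"az":0,"gripper":0.05},
    {"dx":0.008,"dy":0.24,"dz":-0.1,"ax":0,"ay":0,"az":0,"gripper":0.05},
    {"dx":0.01,"dy":0.28,"dz":-0.1,"ax":0,"ay":0,"az":0,"gripper":0.05},
    {"dx":0.011,"dy":0.32,"dz":-0.1,"ax":0,"ay":0,"az":0,"gripper":0.05},
    {"dx":0.013,"dy":0.36,"dz":-0.1,"ax":0,"ay":0,"az":0,"gripper":0.05},
    {"dx":0.014,"dy":0.399,"dz":-0.1,"ax":0,"ay":0,"az":0,"gripper":0.05},
    {"dx":0.014,"dy":0.399,"dz":-0.1,"ax":0,"ay":0,"az":0,"gripper":0.05},
    {"dx":0.014,"dy":0.399,"dz":-0.1,"ax":0,"ay":0,"az":0,"gripper":0.05},
    {"dx":0.014,"dy":0.399,"dz":-0.1,"ax":0,"ay":0,"az":0,"gripper":0.05}
  ]
}}

```text
clock: 15.25
position: [0.5995, 0.2529, 0.1496]
tool_rot: [0.075, 0.997, -0.0, 0.0]
contact_force: [-0.3, -0.5, -1.0]
finger_gap: 0.0639
gripper_force: 66.4
```

```bash
python3 - <<'E'
from h import *
c=snap('wrist','w11'); s=c['s']; p=s['position']; print(p,s['tool_rot'],s['finger_gap'])
P=cloud(c); disc(P,p[0],p[1],.0335,p[2]+.005,p[2]+.015); disc(P,.600,.254,.036,.043,.049); disc(P,.6,.254,.01,.05,.062); 
disc(P,.588,.156,.034,.043,.049)
E
```

```text
[0.59945431 0.25285019 0.14959146] [ 7.45403402e-02  9.97217993e-01 -7.10064739e-05  8.74582815e-05] 0.06386095050595318
14208 [0.1576 0.1589 0.16  ] ((0.5994036197662354, 0.2528586983680725), 0.03354707360267639)
2207 [0.0443 0.0461 0.0473] ((0.598310112953186, 0.2545800507068634), 0.0325644314289093)
few 0
3214 [0.0448 0.0461 0.0472] ((0.5864893198013306, 0.1550733745098114), 0.030560463666915894)
```

View pics/w11.png

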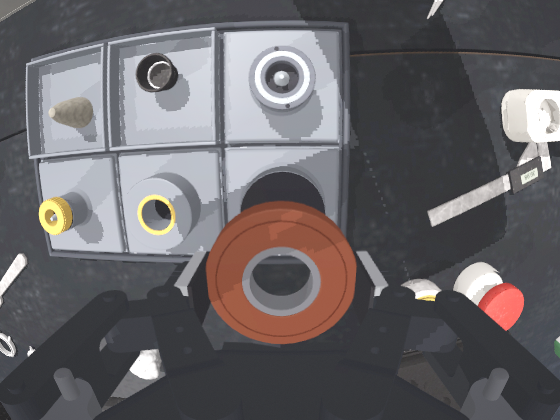

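The wheel is held level at (281,270), with the flange on its pin at (281,78) and the nut at (55,215). I'll lower it onto its seat.

{"op": "drive_tool", "data": {
  "commands": [
    {"dx":-0.0007,"dy":0.0011,"dz":0.03,"ax":0,"ay":0,"az":0,"gripper":0.05},
    {"dx":-0.0007,"dy":0.0011,"dz":0.06,"ax":0,"ay":0,"az":0,"gripper":0.05},
    {"dx":-0.0007,"dy":0.0011,"dz":0.08,"ax":0,"ay":0,"az":0,"gripper":0.05},
    {"dx":-0.0007,"dy":0.0011,"dz":0.088,"ax":0,"ay":0,"az":0,"gripper":0.05},
    {"dx":-0.0007,"dy":0.0011,"dz":0.093,"ax":0,"ay":0,"az":0,"gripper":0.05},
    {"dx":-0.0007,"dy":0.0011,"dz":0.096,"ax":0,"ay":0,"az":0,"gripper":0.05},
    {"dx":-0.0007,"dy":0.0011,"dz":0.096,"ax":0,"ay":0,"az":0,"gripper":0.05}
  ]
}}

```text
clock: 16.0
position: [0.6007, 0.2545, 0.0539]
tool_rot: [0.074, 0.997, 0.0, 0.0]
contact_force: [0.6, -0.0, -1.6]
finger_gap: 0.0635
gripper_force: 66.4
```

{"op": "drive_tool", "data": {
  "commands": [
    {"dx":0,"dy":0,"dz":0.0015,"ax":0,"ay":0,"az":0,"gripper":0.05},
    {"dx":0,"dy":0,"dz":0.003,"ax":0,"ay":0,"az":0,"gripper":0.05},
    {"dx":0,"dy":0,"dz":0.003,"ax":0,"ay":0,"az":0,"gripper":0.05}
  ]
}}

```text
clock: 16.3
position: [0.6007, 0.2547, 0.051]
tool_rot: [0.074, 0.997, 0.0, 0.001]
contact_force: [-0.1, -0.5, 3.8]
finger_gap: 0.0637
gripper_force: 68.5
```

{"op": "drive_tool", "data": {
  "commands": [
    {"dx":0,"dy":0,"dz":0,"ax":0,"ay":0,"az":0,"gripper":0.085},
    {"dx":0,"dy":0,"dz":0,"ax":0,"ay":0,"az":0,"gripper":0.085},
    {"dx":0,"dy":0,"dz":0,"ax":0,"ay":0,"az":0,"gripper":0.085},
    {"dx":0,"dy":0,"dz":-0.02,"ax":0,"ay":0,"az":0,"gripper":0.085},
    {"dx":0,"dy":0,"dz":-0.06,"ax":0,"ay":0,"az":0,"gripper":0.085},
    {"dx":0,"dy":0,"dz":-0.11,"ax":0,"ay":0,"az":0,"gripper":0.05},
    {"dx":0,"dy":0,"dz":-0.11,"ax":0,"ay":0,"az":0,"gripper":0.05},
    {"dx":0,"dy":0,"dz":-0.11,"ax":0,"ay":0,"az":0,"gripper":0.05}
  ]
}}

```text
clock: 17.1
position: [0.6008, 0.2548, 0.1614]
tool_rot: [0.074, 0.997, 0.0, 0.001]
contact_force: [-1.0, -0.5, -0.7]
finger_gap: 0.0497
gripper_force: 0.0
```

```bash
python3 - <<'E'
from h import *
c=snap('wrist','w12'); s=c['s']; print(s['position'],s['finger_gap'])
P=cloud(c); disc(P,.600,.254,.04,.057,.063); disc(P,.6,.254,.01,.05,.062); disc(P,.588,.156,.034,.043,.049)
E
```

```text
[0.60084268 0.25476045 0.16138356] 0.04970620969962789
4909 [0.059  0.0602 0.0613] ((0.6006147265434265, 0.25467559695243835), 0.03318702429533005)
176 [0.0502 0.0535 0.0581] ((0.6036479473114014, 0.25323018431663513), 0.004764616023749113)
2999 [0.0448 0.0462 0.0473] ((0.5869090557098389, 0.1550661325454712), 0.030482163652777672)
```

The wheel is seated. Now the spindle.

{"op": "drive_tool", "data": {
  "commands": [
    {"dx":-0.001,"dy":-0.04,"dz":0,"ax":0,"ay":0,"az":0,"gripper":0.04},
    {"dx":-0.003,"dy":-0.08,"dz":0,"ax":0,"ay":0,"az":0,"gripper":0.04},
    {"dx":-0.004,"dy":-0.12,"dz":0,"ax":0,"ay":0,"az":0,"gripper":0.04},
    {"dx":-0.005,"dy":-0.16,"dz":0,"ax":0,"ay":0,"az":0,"gripper":0.04},
    {"dx":-0.007,"dy":-0.2,"dz":0,"ax":0,"ay":0,"az":0,"gripper":0.04},
    {"dx":-0.008,"dy":-0.24,"dz":0,"ax":0,"ay":0,"az":0,"gripper":0.04},
    {"dx":-0.009,"dy":-0.28,"dz":0,"ax":0,"ay":0,"az":0,"gripper":0.04},
    {"dx":-0.011,"dy":-0.32,"dz":0,"ax":0,"ay":0,"az":0,"gripper":0.04},
    {"dx":-0.012,"dy":-0.36,"dz":0,"ax":0,"ay":0,"az":0,"gripper":0.04},
    {"dx":-0.0135,"dy":-0.4,"dz":0,"ax":0,"ay":0,"az":0,"gripper":0.04},
    {"dx":-0.0135,"dy":-0.4,"dz":0.02,"ax":0,"ay":0,"az":0,"gripper":0.04},
    {"dx":-0.0135,"dy":-0.4,"dz":0.03,"ax":0,"ay":0,"az":0,"gripper":0.04},
    {"dx":-0.0135,"dy":-0.4,"dz":0.03,"ax":0,"ay":0,"az":0,"gripper":0.04},
    {"dx":-0.0135,"dy":-0.4,"dz":0.03,"ax":0,"ay":0,"az":0,"gripper":0.04}
  ]
}}

```text
clock: 18.55
position: [0.5543, -0.1422, 0.1301]
tool_rot: [0.074, 0.997, 0.0, -0.001]
contact_force: [0.1, 0.8, 0.3]
finger_gap: 0.0402
gripper_force: 0.0
```

```bash
python3 - <<'E'
from h import *
c=snap('wrist','w13'); s=c['s']; print(s['position'],s['tool_rot'],s['finger_gap'])
P=cloud(c); disc(P,.5547,-.1427,.02,.082,.09); disc(P,.5547,-.1427,.02,.073,.078); disc(P,.5547,-.1427,.025,.044,.048);disc(P,.44,-.145,.035,.01,.018)
w=load('w7'); disc(cloud(w),.44,-.145,.035,.01,.018)
E
```

```text
[ 0.55426408 -0.14216548  0.13008322] [ 7.37240148e-02  9.97278520e-01  2.02793903e-04 -5.30892335e-04] 0.04022052113652447
390 [0.0834 0.085  0.0861] ((0.5548564195632935, -0.14278367161750793), 0.006678748410195112)
405 [0.0745 0.0762 0.0774] ((0.554561972618103, -0.14288023114204407), 0.010462857782840729)
1226 [0.0452 0.0463 0.0474] ((0.5547757148742676, -0.142788365483284), 0.02025923877954483)
64 [0.01   0.0104 0.0108] ((0.44265979528427124, -0.14409352838993073), 0.01852441392838955)
59 [0.01   0.0103 0.0111] ((0.4427744746208191, -0.14448170363903046), 0.01840568147599697)
```

{"op": "drive_tool", "data": {
  "commands": [
    {"dx":0,"dy":-0.0007,"dz":0.03,"ax":0,"ay":0,"az":0,"gripper":0.04},
    {"dx":0,"dy":-0.0007,"dz":0.05,"ax":0,"ay":0,"az":0,"gripper":0.04},
    {"dx":0,"dy":-0.0007,"dz":0.0575,"ax":0,"ay":0,"az":0,"gripper":0.04},
    {"dx":0,"dy":-0.0007,"dz":0.0575,"ax":0,"ay":0,"az":0,"gripper":0.04},
    {"dx":0,"dy":-0.0007,"dz":0.0575,"ax":0,"ay":0,"az":0,"gripper":0.01},
    {"dx":0,"dy":-0.0007,"dz":0.0575,"ax":0,"ay":0,"az":0,"gripper":0.01},
    {"dx":0,"dy":-0.0007,"dz":0.0575,"ax":0,"ay":0,"az":0,"gripper":0.01},
    {"dx":0,"dy":-0.0007,"dz":0.0575,"ax":0,"ay":0,"az":0,"gripper":0.01}
  ],
  "newtons": 100
}}

```text
clock: 19.4
position: [0.555, -0.1438, 0.0743]
tool_rot: [0.074, 0.997, -0.0, 0.001]
contact_force: [-1.5, 1.7, 6.9]
finger_gap: 0.0156
gripper_force: 97.8
```

{"op": "drive_tool", "data": {
  "commands": [
    {"dx":0,"dy":0,"dz":-0.01,"ax":0,"ay":0,"az":0,"gripper":0.01},
    {"dx":0,"dy":0,"dz":-0.025,"ax":0,"ay":0,"az":0,"gripper":0.01},
    {"dx":0,"dy":0,"dz":-0.045,"ax":0,"ay":0,"az":0,"gripper":0.01},
    {"dx":0,"dy":0,"dz":-0.075,"ax":0,"ay":0,"az":0,"gripper":0.01},
    {"dx":0,"dy":0,"dz":-0.11,"ax":0,"ay":0,"az":0,"gripper":0.01},
    {"dx":0,"dy":0,"dz":-0.11,"ax":0,"ay":0,"az":0,"gripper":0.01},
    {"dx":0,"dy":0,"dz":-0.11,"ax":0,"ay":0,"az":0,"gripper":0.01}
  ]
}}

```text
clock: 20.1
position: [0.5546, -0.1438, 0.1838]
tool_rot: [0.074, 0.997, -0.0, 0.001]
contact_force: [-0.2, 1.1, -3.4]
finger_gap: 0.0158
gripper_force: 98.1
```

```bash
python3 - <<'E'
from h import *
c=snap('wrist','w14'); s=c['s']; p=s['position']; print(p,s['tool_rot'],s['finger_gap'])
P=cloud(c); T=P[(np.hypot(P[:,0]-p[0],P[:,1]-p[1])<.021)&(P[:,2]<p[2]+.02)&(P[:,2]>p[2]-.04)]
print(np.histogram(T[:,2]-p[2],20))
disc(P,*p[:2],.02,p[2]+.007,p[2]+.016); disc(P,*p[:2],.022,p[2]-.031,p[2]-.024)
E
```

```text
[ 0.55461243 -0.14384759  0.18375449] [ 7.42523945e-02  9.97239076e-01 -2.97665630e-04  8.48216674e-04] 0.015788692648585033
(array([  69,  101, 1415,   89,   74,   77,  106,  201,   65,   81,  108,
        206,  202,  615,  249,  266,  819,  209,  214,  185]), array([-0.03495028, -0.03220332, -0.02945636, -0.02670941, -0.02396245,
       -0.02121549, -0.01846853, -0.01572158, -0.01297462, -0.01022766,
       -0.0074807 , -0.00473375, -0.00198679,  0.00076017,  0.00350712,
        0.00625408,  0.00900104,  0.011748  ,  0.01449495,  0.01724191,
        0.01998887]))
1309 [0.1914 0.1945 0.1987] ((0.5492365956306458, -0.14290763437747955), 0.019118428230285645)
1577 [0.1544 0.1556 0.1572] ((0.5537177324295044, -0.14350275695323944), 0.01992805115878582)
```

View pics/w14.png

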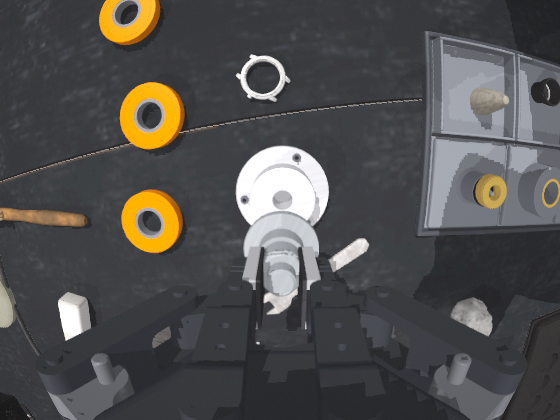

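The spindle is held by its 20 mm part, with collar at (281,240) and nose at (281,282). The watch case has not moved. I'll carry it to the socket.

{"op": "drive_tool", "data": {
  "commands": [
    {"dx":0.001,"dy":0.03,"dz":0,"ax":0,"ay":0,"az":0,"gripper":0.01},
    {"dx":0.002,"dy":0.06,"dz":0,"ax":0,"ay":0,"az":0,"gripper":0.01},
    {"dx":0.004,"dy":0.09,"dz":0,"ax":0,"ay":0,"az":0,"gripper":0.01},
    {"dx":0.005,"dy":0.12,"dz":0,"ax":0,"ay":0,"az":0,"gripper":0.01},
    {"dx":0.006,"dy":0.15,"dz":0,"ax":0,"ay":0,"az":0,"gripper":0.01},
    {"dx":0.007,"dy":0.18,"dz":0,"ax":0,"ay":0,"az":0,"gripper":0.01},
    {"dx":0.008,"dy":0.21,"dz":0,"ax":0,"ay":0,"az":0,"gripper":0.01},
    {"dx":0.01,"dy":0.24,"dz":0,"ax":0,"ay":0,"az":0,"gripper":0.01},
    {"dx":0.011,"dy":0.27,"dz":0,"ax":0,"ay":0,"az":0,"gripper":0.01},
    {"dx":0.012,"dy":0.29,"dz":0,"ax":0,"ay":0,"az":0,"gripper":0.01},
    {"dx":0.012,"dy":0.3,"dz":0,"ax":0,"ay":0,"az":0,"gripper":0.01},
    {"dx":0.012,"dy":0.3,"dz":0,"ax":0,"ay":0,"az":0,"gripper":0.01},
    {"dx":0.012,"dy":0.3,"dz":0,"ax":0,"ay":0,"az":0,"gripper":0.01}
  ]
}}

```text
clock: 21.45
position: [0.5867, 0.1541, 0.1823]
tool_rot: [0.074, 0.997, -0.0, -0.0]
contact_force: [-0.2, -0.1, -4.0]
finger_gap: 0.0162
gripper_force: 98.2
```

```bash
python3 - <<'E'
from h import *
c=snap('wrist','w15'); s=c['s']; p=s['position']; print(p,s['tool_rot'],s['finger_gap'])
P=cloud(c); disc(P,*p[:2],.022,p[2]-.031,p[2]-.024)
T=P[(np.hypot(P[:,0]-p[0],P[:,1]-p[1])<.021)&(abs(P[:,2]-p[2]+.028)<.004)]
from numpy.linalg import lstsq
f=lstsq(np.c_[T[:,:2]-p[:2],np.ones(len(T))],T[:,2],rcond=None)[0]; print('collar plane slope',f)
disc(P,.5867,.1555,.034,.043,.049)
# brass ring
hs=cv2.cvtColor(c['color'],cv2.COLOR_BGR2HSV); m=cv2.inRange(hs,(18,80,90),(35,255,255)); 
T=np.array([pt(c,u,v) for v,u in zip(*np.nonzero(m)) if c['z_map'][v,u]>0]); disc(T,.5867,.1555,.02,.043,.049)
E
```

```text
[0.58666077 0.15405948 0.1822948 ] [ 7.43483221e-02  9.97232212e-01 -2.46896564e-04 -4.25034056e-04] 0.01620523403106768
1566 [0.153  0.1542 0.1556] ((0.5858821272850037, 0.1545407474040985), 0.020062420517206192)
collar plane slope [2.58446900e-02 5.43524718e-05 1.54441397e-01]
2216 [0.045  0.0462 0.0474] ((0.5865554213523865, 0.1544950008392334), 0.030107980594038963)
305 [0.0452 0.0466 0.0477] ((0.5868125557899475, 0.15475839376449585), 0.016571931540966034)
```

View pics/w15.png

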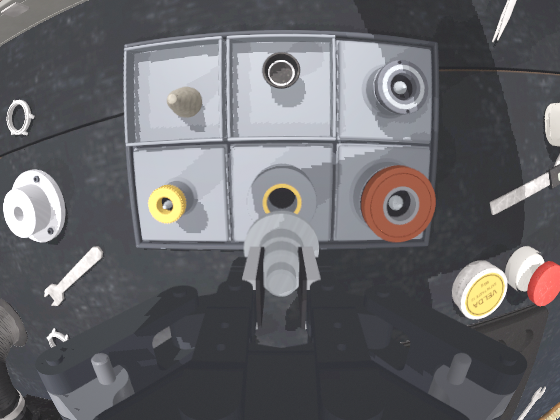

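The spindle hangs upright over the bore (bore at (282,200), collar at (281,240)), within 1 mm and tilted 1.5°. The nut, flange and wheel are all on their pins. I'll lower the spindle.

{"op": "drive_tool", "data": {
  "commands": [
    {"dx":-0.0006,"dy":0.0004,"dz":0.03,"ax":0,"ay":0,"az":0,"gripper":0.01},
    {"dx":-0.0006,"dy":0.0004,"dz":0.06,"ax":0,"ay":0,"az":0,"gripper":0.01},
    {"dx":-0.0006,"dy":0.0004,"dz":0.08,"ax":0,"ay":0,"az":0,"gripper":0.01},
    {"dx":-0.0006,"dy":0.0004,"dz":0.092,"ax":0,"ay":0,"az":0,"gripper":0.01},
    {"dx":-0.0006,"dy":0.0004,"dz":0.098,"ax":0,"ay":0,"az":0,"gripper":0.01},
    {"dx":-0.0006,"dy":0.0004,"dz":0.1005,"ax":0,"ay":0,"az":0,"gripper":0.01},
    {"dx":-0.0006,"dy":0.0004,"dz":0.1005,"ax":0,"ay":0,"az":0,"gripper":0.01}
  ]
}}

```text
clock: 22.2
position: [0.5879, 0.1549, 0.0828]
tool_rot: [0.074, 0.997, 0.0, 0.0]
contact_force: [0.2, -0.2, -2.4]
finger_gap: 0.0153
gripper_force: 98.3
```

{"op": "drive_tool", "data": {
  "commands": [
    {"dx":0,"dy":0,"dz":0.0015,"ax":0,"ay":0,"az":0,"gripper":0.01},
    {"dx":0,"dy":0,"dz":0.0025,"ax":0,"ay":0,"az":0,"gripper":0.01},
    {"dx":0,"dy":0,"dz":0.003,"ax":0,"ay":0,"az":0,"gripper":0.01},
    {"dx":0,"dy":0,"dz":0.003,"ax":0,"ay":0,"az":0,"gripper":0.01}
  ]
}}

```text
clock: 22.6
position: [0.5879, 0.1552, 0.0803]
tool_rot: [0.074, 0.997, 0.0, 0.001]
contact_force: [-2.2, 0.3, 6.4]
finger_gap: 0.0158
gripper_force: 99.6
```

Contact is at the expected height. I'll release and rise.

{"op": "drive_tool", "data": {
  "commands": [
    {"dx":0,"dy":0,"dz":0,"ax":0,"ay":0,"az":0,"gripper":0.045},
    {"dx":0,"dy":0,"dz":0,"ax":0,"ay":0,"az":0,"gripper":0.045},
    {"dx":0,"dy":0,"dz":0,"ax":0,"ay":0,"az":0,"gripper":0.045},
    {"dx":0,"dy":0,"dz":-0.02,"ax":0,"ay":0,"az":0,"gripper":0.045},
    {"dx":0,"dy":0,"dz":-0.06,"ax":0,"ay":0,"az":0,"gripper":0.045},
    {"dx":0,"dy":0,"dz":-0.1,"ax":0,"ay":0,"az":0,"gripper":0.045},
    {"dx":0,"dy":0,"dz":-0.1,"ax":0,"ay":0,"az":0,"gripper":0.045},
    {"dx":0,"dy":0,"dz":-0.1,"ax":0,"ay":0,"az":0,"gripper":0.045}
  ]
}}

```text
clock: 23.4
position: [0.5879, 0.1551, 0.1799]
tool_rot: [0.074, 0.997, 0.0, 0.001]
contact_force: [-1.0, 0.2, -0.0]
finger_gap: 0.0448
gripper_force: 0.0
```

```bash
python3 - <<'E'
from h import *
c=snap('wrist','w16'); s=c['s']; p=s['position']; print(p,s['finger_gap'])
P=cloud(c); b=(.5868,.1548); disc(P,*b,.02,.085,.098); disc(P,*b,.022,.050,.055); disc(P,*b,.034,.043,.0475)
disc(P,.571,.057,.02,.057,.063); disc(P,.502,.268,.03,.053,.06); disc(P,.6006,.2545,.04,.057,.063)
E
```

```text
[0.58793156 0.15513783 0.17991052] 0.044811835604790615
279 [0.0874 0.0909 0.0922] ((0.5878719687461853, 0.1551426649093628), 0.00645503681153059)
926 [0.0511 0.0523 0.0534] ((0.5876894593238831, 0.15528908371925354), 0.02025606296956539)
1959 [0.045  0.0462 0.0472] ((0.5865799188613892, 0.15464192628860474), 0.030102912336587906)
812 [0.0579 0.0599 0.0612] ((0.5708261132240295, 0.057624123990535736), 0.016268715262413025)
1766 [0.0546 0.0561 0.0574] ((0.501991868019104, 0.2681819200515747), 0.023385612294077873)
3668 [0.0589 0.0602 0.0613] ((0.600153923034668, 0.25479990243911743), 0.03359892964363098)
```

View pics/w16.png

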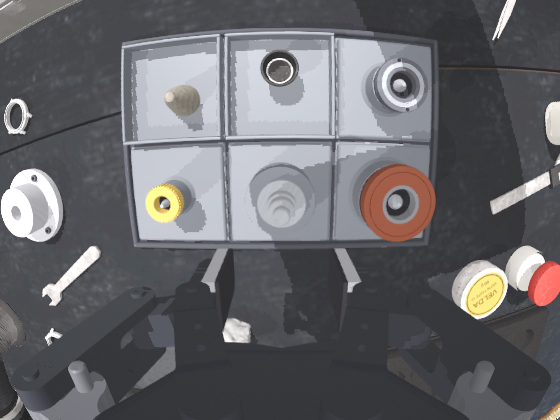

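The spindle (281,200), nut (165,203), flange (401,85) and wheel (398,203) are all in their places at the right heights. I'll hand the job in.

```bash
python3 -c "
from plant import ctrl
print(ctrl.job_done())"
```

```text
the job is handed in; nothing more can be done
None
```

The job is handed in: by the last camera check the nut, flange, wheel and spindle were all seated within about 2 mm of centre in their own places, and the watch case had not moved when last measured; no verdict was returned.

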